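# Hold the calibration plate on the sprung seat in the scanner's lamp house

## Task

Take the widest of the three calibration plates out of the rack by its grip, pass it upright through the slot in the lid of the film scanner's lamp house, and lower it until you feel the sprung seat hidden inside; then press the seat gently about half way down its 14 mm travel, never onto its bottom stop. Finish while holding: keep gripping the plate with the seat pressed half way, and do not let go. Leave the other plates and everything else on the bench where they are.

Things in the scene. Friction and masses are not known exactly. Their poses are not given: they have to be found in the camera images.
- plate_wide: widest of three plates, loose and upright in one of the rack's pockets (which varies). Aluminium blade 8 mm thick (x), 46 wide (y), 80 tall, three grey patches; above it, centred, a black grip block 14 (x) by 24 (y) by 44 mm, 80 to 124 mm above the origin. Origin: centre of the blade's underside, 8 mm above the table at first; z up. 0.10 to 0.20 kg. Same either way round.
- rack: fixed black rack 60 mm (x) by 200 (y) by 33 high, left or right of the lamp house; origin at the centre of its underside, z up. Three pockets in a row along y, 65 mm apart, the middle one central, each 10 (x) by 48 mm (y), 25 mm deep; the plates' x and y lie along the rack's.
- slot (a point): centre of the slot in the lamp house's level lid, at the lid's upper surface, 110 mm above the table. 10 mm wide (x), 48 mm long (y): 2 mm clearance for the blade; 12 mm through the lid. Flared steel lips around it rise 5 mm above the lid and open out 3 mm on each side. z up.
- lamphouse: fixed lamp house, a grey metal box 160 mm (x) by 140 (y) by 110 high with a bare metal lid and a black lens on its +x side; origin at the centre of its underside, z up; the slot is at the centre of the lid, its long side along y.
- seat (a joint): how far the sprung seat under the slot is pushed down (m): 0 at rest, 0.007 half way, 0.014 bottom stop. It is hidden: its top at rest is 28 to 48 mm below the lid's upper surface, different each time. It starts to move at about 3 N and takes 0.5 N more per mm (6.5 N half way, 10 N at the bottom), and springs back; the plate's weight alone does not move it.
- plate_mid: middle-width calibration plate, same make as plate_wide but with a blade 34 mm wide; not wanted; origin at the centre of its underside. To be left alone.
- plate_narrow: narrowest calibration plate, same make as plate_wide but with a blade 22 mm wide; not wanted; origin at the centre of its underside. To be left alone.
- loupe: black magnifier standing on the table, 38 mm across, 44 mm high; origin at the centre of its underside. To be left alone.
- tape: roll of clear tape lying flat, 70 mm across, 18 mm high; origin at the centre of its underside. To be left alone.
- core: white plastic film core lying flat, 76 mm across, 30 mm high; origin at the centre of its underside. To be left alone.
- vial: small amber jar with a black cap, 32 mm across, 60 mm high; origin at the centre of its underside. To be left alone.
- marker: white and black marker pen lying on the table, 120 mm long, 13 mm thick; origin at the centre of its underside. To be left alone.
Mind the look-alikes: they are no part of the job. Leave any green look-alike of the lamphouse alone.

How it is judged:
On the way, in this order (a step that is already met when the one before it is completed fails the run):
1. the widest plate is lifted clear of the rack in the gripper (contact force between the fingers and plate_wide above 12 N and height (world z) of plate_wide above 0.045 m), for 0.2 s.
2. the plate's foot has passed upright through the slot in the lid (contact force between the fingers and plate_wide above 12 N and z of plate_wide in the frame of slot below -0.014 m and horizontal distance between plate_wide and slot below 0.005 m and angle between plate_wide's own z axis and vertical below 0.12 rad), for 0.1 s.
At the end, for the whole second after the job is handed in: The gripper still holds the widest plate (finger force over 12 N), foot 28 to 64 mm below the lid, within 5 mm of the slot centre, upright and in line within 0.12 rad, slower than 20 mm/s, and the sprung seat is pressed down 3 to 11 mm of its 14 mm (contact force between the fingers and plate_wide above 12 N and value of joint seat between 0.003 and 0.011 m and z of plate_wide in the frame of slot between -0.064 and -0.028 m and horizontal distance between plate_wide and slot below 0.005 m and angle between plate_wide's own z axis and vertical below 0.12 rad and angle between the y axis of plate_wide and the y axis of slot, either way round below 0.12 rad and linear speed of plate_wide below 0.02 m/s); the arm keeps its last pose, push and grip.
It fails at once if the seat is driven onto its bottom stop (more than 13.2 mm) (value of joint seat above 0.0132 m).
It fails at once if another plate is moved more than 25 mm (distance of any of plate_mid, plate_narrow from where it was at the start of the episode above 0.025 m).
It fails at once if something else on the bench is moved more than 25 mm (distance of any of loupe, tape, core, vial, marker from where it was at the start of the episode above 0.025 m).
It also fails if it takes over 42 s, if anything falls off the work surface, if the arm or the gripper's body presses on something with over 40 N, if the wrist force passes 120 N, or if a joint passes its speed limit or range.

## Robot

A 7-joint arm with a two-finger parallel gripper is mounted at the origin on the work surface. World frame = base frame: x ahead of the robot, y to its left, z up, the work surface at z = 0. Lengths are in m, angles in rad, forces in N, time in s.
With the tool pointing down it reaches from about 0.35 to 0.9 m from the base axis. Payload 8.1 kg.
Tool frame: the origin (TCP) lies midway between the tips of the shut fingers; the grasp point (between the pads) lies 19 mm behind it; z points along the fingers, y is the line along which they close (so a half turn about z gives the same grasp; the last joint's range is limited). The gripper opens to 92 mm and grips with 3 to 60 N. Pads are 19 mm wide; open, the fingers measure 130 mm over their backs; the gripper's body (75 mm by 190 mm) begins 47 mm behind the grasp point.
Start: joints at [1.178, 0.434, 0.025, 1.573, -0.012, 1.134, -0.075], TCP at [0.179, -0.599, 0.227] pointing down, gripper open.
Joint ranges: [-2.62, 2.62], [-0.44, 2.09], [-1.27, 1.32], [0.08, 2.57], [-1.32, 4.46], [0.12, 2], [-2.74, 2.74]. Speed limits (rad/s): [2.22, 2.22, 3.01, 3.01, 3.14, 3.14, 3.14].

## Interface

Orientations are given as a unit quaternion [w, x, y, z].
In Python, from cell import env, viewer, workorder gives the robot as it stands.
- The arm moves only by the tool send_rows, never from a script. Its arguments are lists of equal length, an entry for each row: "dp": the shift along the world's x, y, z in mm, a list of three; "turn": the turn, a rotation vector about the world's x, y, z in units of 6 degrees (1.0 is 6 degrees), a list of three. A call has exactly 8 rows; each row shifts and turns the commanded pose from where the row before left it; what a row does not reach is not made up. A row lasts 1/12 s, in which the tool goes at most 41.7 mm and 7.16 degrees, less where a joint would pass 70% of its speed; a pose out of reach is approached as far as the arm can. A call with a gripper value outside its range is refused whole. "grip" is the opening, from 0 (shut) to 1 (fully open), set as the call begins (left out, the last holds). The fingers move at their own pace and stop on an object; the grip force is fixed at half the most. Time passes only in rows, so rows that do not move let the fingers close, or fill a call up. It gives the time, the measured TCP pose, the force, the opening and the grip force at its end, in the units of the state.
- env.get_obs(): the state, without advancing time (a new reading comes with each control period).
- viewer.snapshot(name): name is "scene" or "top" or "wrist"; returns (picture, depth): 420x560x3 uint8, red, green, blue; 420x560 float32, m along the optical axis (not along the pixel's ray), 0 where there is no reading.
- viewer.get_calibration(name): a dict with "fovy" (degrees; the focal length in pixels is half the picture's height over the tangent of half this angle, whatever the lens; pixels are square), "cx", "cy" (the principal point, pixels), "R" (3x3) and "t" (3): a world point X has camera coordinates R X + t. Camera axes: x right, y down, z forward; pixel columns grow to the right and rows downward; lengths in m; the calibration is good to about 2 mm. A picture is of the moment at which its call begins: read the wrist's pose just before it. get_calibration takes no time and is no camera call; for the wrist camera it gives the pose at the moment of the call.
- workorder.hand_in(): hands the job in; it is judged then, once.
Trained networks look in the newest picture that a camera, given by its name, has taken for a name from the list of things; names that differ only in an ending like _2 or _b are one class to them, and where a whole thing is asked for, a point or a joint stands for the part that bears it (a point fixed in the world has none). Each returns a list of dicts, best first, with "conf" (0 to 1); they miss things now and then, are a little off and sometimes report something else, mostly with a low value. They report only what shows in the picture. A call takes as long as a camera call. They do not tell look-alikes from the thing itself.
- viewer.regions_of(camera, label): "pixels" (420x560 bool, what is visible of it) and "uv" ([column, row] in pixels, amid what is visible of it).
The state is a dict: "time": time; "joint_positions": joint angles; "qd": joint speeds; "joint_efforts": joint torques, N m; "tool_pos": TCP position; "tool_rot": TCP orientation; "contact_force": force on the tool from outside, world axes, zero at the start; "ft_torque": the same for the moment, N m; "finger_gap": finger opening in m; "grasp_force": force on a finger pad.
Only numpy, scipy, OpenCV 4.12 (cv2) and the standard library are available. Lean on these libraries where they do the work, as an engineer would, in place of code of your own. Each camera call takes 0.05 s, during which the arm holds its last target. There are 200 camera calls.

## Working session

There is one attempt and no reset: what is moved stays moved. The work goes in short steps, Python scripts to look and compute and a tool call to move; the robot and the scene stay as the last step left them, time stands still between calls to the robot, and variables do not carry over. Pictures are saved under pics/ and viewed, at most 10 in all, crops included, and the job is handed in when it is done.

Besides the shell and the picture viewer there is one more tool, called after "Call:" by a JSON object that holds its "method" and its "body", one argument or row to a line. send_rows: Moves the arm, as the interface text tells. Its arguments: {"type":"object","properties":{"dp":{"type":"array"},"turn":{"type":"array"},"grip":{"type":"number"}},"required":["dp","turn"]}

```bash
mkdir -p pics; cat > h.py <<'E'
from cell import env, viewer, workorder
import numpy as np, cv2
def snap(n,fn=None):
    c=viewer.get_calibration(n); p,d=viewer.snapshot(n)
    if fn: cv2.imwrite('pics/'+fn,p[:,:,::-1])
    return p,d,c
def cloud(d,c):
    f=d.shape[0]/2/np.tan(np.radians(c['fovy'])/2)
    v,u=np.mgrid[:d.shape[0],:d.shape[1]]
    P=np.stack([(u-c['cx'])/f*d,(v-c['cy'])/f*d,d],-1)
    return (P-np.array(c['t']))@np.array(c['R'])  # R^T (P-t)
E
python3 - <<'E'
from h import *
o=env.get_obs(); print({k:np.round(v,3) for k,v in o.items()})
for n in('scene','top'):
    p,d,c=snap(n,n+'.png'); X=cloud(d,c); np.savez('pics/'+n,p=p,d=d,X=X)
    print(n,c['fovy'],np.round(-np.array(c['R']).T@np.array(c['t']),3))
    for l in('plate_wide','rack','lamphouse','plate_mid','plate_narrow'):
        for r in viewer.regions_of(n,l):
            m=r['pixels']&(d>0)
            print(l,round(r['conf'],2),np.round(r['uv']),np.round(np.median(X[m],0),3),m.sum())
E
```

```text
{'time': np.float64(0.0), 'joint_positions': array([ 1.178,  0.435,  0.025,  1.574, -0.012,  1.134, -0.075]), 'qd': array([ 0.   , -0.   ,  0.001, -0.   , -0.001,  0.001, -0.002]), 'joint_efforts': array([ 1.0000e-03, -6.6783e+01,  9.8500e-01, -3.1445e+01, -6.1000e-02,
        4.3000e-02,  0.0000e+00]), 'tool_pos': array([ 0.178, -0.598,  0.226]), 'tool_rot': array([-0.001,  0.99 ,  0.144, -0.   ]), 'contact_force': array([ 0.33 , -0.607, -0.02 ]), 'ft_torque': array([-0.045, -0.027, -0.013]), 'grasp_force': np.float64(0.0), 'finger_gap': np.float64(0.092)}
scene 55.770152610522665 [ 1.122 -0.477  0.892]
plate_wide 0.83 [304. 185.] [0.564 0.13  0.077] 295
rack 0.74 [319. 190.] [0.578 0.186 0.03 ] 1018
lamphouse 0.93 [126. 312.] [ 0.615 -0.443  0.108] 6260
lamphouse 0.7 [211. 241.] [ 0.576 -0.201  0.108] 4362
lamphouse 0.22 [319. 173.] [0.563 0.196 0.082] 252
plate_mid 0.72 [322. 174.] [0.563 0.196 0.08 ] 257
plate_narrow 0.47 [334. 160.] [0.563 0.262 0.089] 222
plate_narrow 0.47 [296. 246.] [0.671 0.005 0.01 ] 166
top 44.57155089527775 [0.221 0.039 1.766]
plate_wide 0.59 [234. 217.] [0.556 0.141 0.087] 120
rack 0.97 [219. 218.] [0.548 0.199 0.031] 823
lamphouse 0.91 [335. 225.] [ 0.53  -0.18   0.108] 2389
lamphouse 0.9 [408. 219.] [ 0.57  -0.425  0.107] 2601
plate_mid 0.53 [219. 218.] [0.555 0.201 0.099] 92
plate_narrow 0.55 [198. 216.] [0.555 0.267 0.124] 62
```

View pics/scene.png

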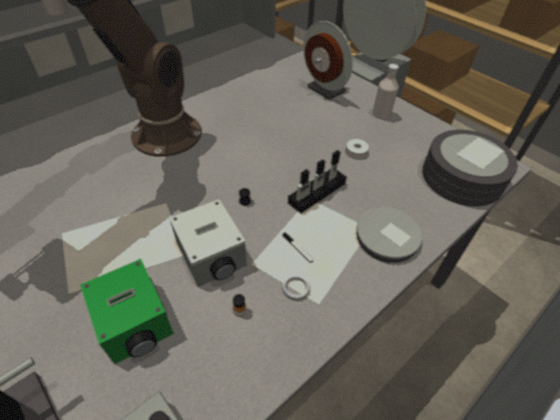

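View pics/top.png

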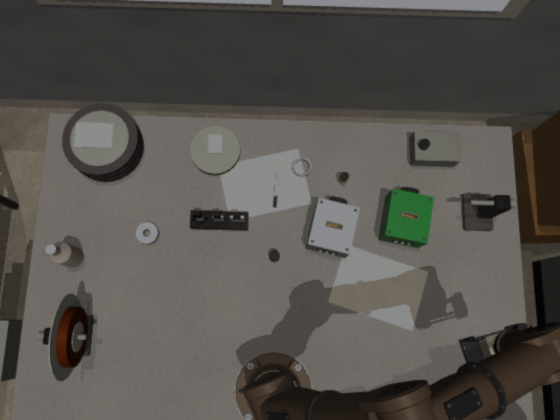

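The grey lamp house is at scene (211,241) and top (335,225). The green one at scene (126,312) is the look-alike, so I'll leave it alone. The plate candidates in the scene picture are at (304,185), (319,173) and (334,160). I'll measure the blades and check an enlarged crop.

```bash
python3 - <<'E'
from h import *
for n in('scene','top'):
    z=np.load(f'pics/{n}.npz'); p,d,X=z['p'],z['d'],z['X']
    if n=='scene': cv2.imwrite('pics/crop1.png',cv2.resize(p[140:215,270:370,::-1],None,fx=7,fy=7,interpolation=cv2.INTER_CUBIC))
    for lab,box,zr in(('lid',(.42,.70,-.33,-.08),(.1,.118)),('racktop',(.47,.65,.06,.34),(.026,.038))):
        m=(X[...,0]>box[0])&(X[...,0]<box[1])&(X[...,1]>box[2])&(X[...,1]<box[3])&(X[...,2]>zr[0])&(X[...,2]<zr[1])
        q=X[m]; r=cv2.minAreaRect((q[:,:2]*1000).astype(np.float32)); print(n,lab,r,m.sum(),np.median(q[:,2]))
    m=(X[...,0]>.5)&(X[...,0]<.62)&(X[...,1]>.06)&(X[...,1]<.34)
    for a,b in((.045,.075),(.095,.14)):
        q=X[m&(X[...,2]>a)&(X[...,2]<b)]
        print(n,a,np.histogram(q[:,1],np.arange(.06,.34,.008))[0].tolist(),np.round(np.median(q,0),3))
E
```

```text
scene lid ((537.0172729492188, -185.26077270507812), (140.5798797607422, 162.95867919921875), 77.78445434570312) 2883 0.10896011841092984
scene racktop ((560.2774658203125, 201.45724487304688), (64.2509765625, 205.87632751464844), 0.002428025472909212) 679 0.03162490796399227
scene 0.045 [0, 0, 0, 0, 0, 0, 15, 16, 12, 14, 11, 11, 6, 0, 0, 19, 11, 15, 10, 8, 0, 0, 0, 0, 23, 8, 12, 2, 0, 0, 0, 0, 0, 0] [0.564 0.185 0.06 ]
scene 0.095 [0, 0, 0, 0, 0, 0, 0, 8, 45, 29, 24, 1, 0, 0, 0, 2, 53, 24, 23, 4, 0, 0, 0, 2, 44, 22, 23, 5, 0, 0, 0, 0, 0, 0] [0.565 0.194 0.118]
top lid ((534.6959228515625, -182.58241271972656), (140.37208557128906, 162.06536865234375), 77.89905548095703) 1968 0.10890623614107284
top racktop ((558.9556884765625, 203.52029418945312), (61.51029586791992, 199.57432556152344), 0.6433461904525757) 595 0.031916750584992507
top 0.045 [0, 0, 0, 0, 0, 0, 2, 4, 5, 5, 3, 5, 2, 0, 0, 3, 4, 3, 2, 2, 1, 0, 0, 0, 4, 5, 3, 2, 0, 0, 0, 0, 0, 0] [0.555 0.187 0.06 ]
top 0.095 [0, 0, 0, 0, 0, 0, 0, 1, 13, 19, 15, 6, 0, 0, 0, 0, 13, 14, 15, 6, 0, 0, 0, 0, 13, 18, 16, 9, 0, 0, 0, 0, 0, 0] [0.556 0.204 0.128]
```

View pics/crop1.png

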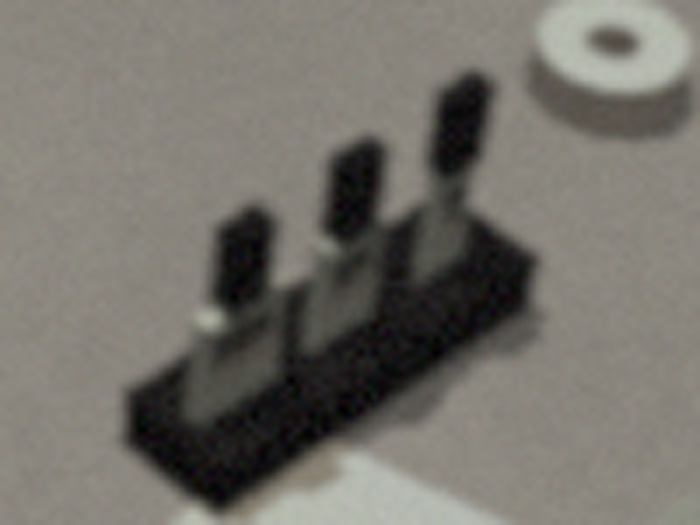

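The plate at crop (235,360), scene (304,185), y≈0.136, is the wide one. Its blade is about 50 mm against about 36 mm and 24 mm for the others. I'll go over the grey lamp house first and look at the slot with the wrist camera.

Call:
{"method": "send_rows", "body": {
  "dp": [
    [22,26,6],
    [22,26,6],
    [22,26,6],
    [22,26,6],
    [22,26,6],
    [22,26,6],
    [22,26,6],
    [22,26,6]
  ],
  "turn": [
    [0,0,0.64],
    [0,0,0.64],
    [0,0,0.64],
    [0,0,0.64],
    [0,0,0.64],
    [0,0,0.64],
    [0,0,0.64],
    [0,0,0.64]
  ],
  "grip": 1.0
}}

```text
time: 1.27
tool_pos: [0.3554, -0.3896, 0.2753]
tool_rot: [0.0, 0.915, 0.403, 0.0]
contact_force: [0.6, -0.9, 0.8]
finger_gap: 0.0913
grasp_force: 0.0
```

Call:
{"method": "send_rows", "body": {
  "dp": [
    [22,26,6],
    [22,26,6],
    [22,26,6],
    [22,26,6],
    [22,26,6],
    [22,26,6],
    [22,26,6],
    [0,0,0]
  ],
  "turn": [
    [0,0,0.7],
    [0,0,0.7],
    [0,0,0.7],
    [0,0,0.7],
    [0,0,0.7],
    [0,0,0.7],
    [0,0,0.7],
    [0,0,0]
  ]
}}

```text
time: 1.93
tool_pos: [0.513, -0.2019, 0.3181]
tool_rot: [0.0, 0.78, 0.626, 0.003]
contact_force: [0.6, 1.9, 0.6]
finger_gap: 0.0918
grasp_force: 0.0
```

```bash
python3 - <<'E'
from h import *
o=env.get_obs(); print({k:np.round(v,3) for k,v in o.items()})
p,d,c=snap('wrist','w1.png'); X=cloud(d,c); np.savez('pics/w1',p=p,d=d,X=X)
print(np.round(-np.array(c['R']).T@np.array(c['t']),3))
E
```

```text
{'time': np.float64(1.933), 'joint_positions': array([ 0.587,  0.283, -0.4  ,  1.588,  0.109,  1.29 , -0.047]), 'qd': array([ 0.053, -0.014,  0.08 ,  0.048,  0.009, -0.011, -0.006]), 'joint_efforts': array([  1.83 , -51.821,  -1.111, -32.986,   0.923,   0.557,   0.102]), 'tool_pos': array([ 0.513, -0.202,  0.318]), 'tool_rot': array([0.   , 0.78 , 0.626, 0.003]), 'contact_force': array([0.649, 1.873, 0.645]), 'ft_torque': array([ 0.052, -0.045, -0.023]), 'grasp_force': np.float64(0.0), 'finger_gap': np.float64(0.092)}
[ 0.53  -0.125  0.475]
```

View pics/w1.png

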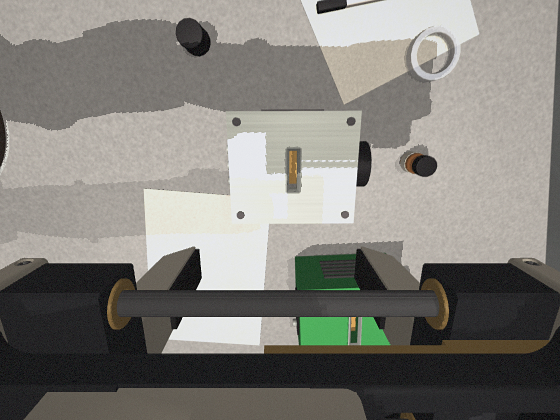

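The wrist view shows the slot at (293,170) in the grey lid. Its long side lies about along the image rows.

```bash
cat >> h.py <<'E'
def slotmeas(p,d,X,c0=(.536,-.184)):
    near=np.hypot(X[...,0]-c0[0],X[...,1]-c0[1])
    m=(near<.13)&(abs(X[...,2]-.109)<.004)
    q=(X[m][:,:2]*1000).astype(np.float32); print('lid',cv2.minAreaRect(q),np.median(X[m][:,2]))
    z0=np.median(X[m][:,2])
    for lo,hi in((.002,.008),(-.06,-.006)):
        k=(near<.045)&(X[...,2]-z0>lo)&(X[...,2]-z0<hi)
        q=(X[k][:,:2]*1000).astype(np.float32)
        if len(q)>5: print(lo,k.sum(),cv2.minAreaRect(q),q.mean(0),np.round(np.percentile(X[k][:,2],[5,50,95]),4))
E
python3 - <<'E'
from h import *
z=np.load('pics/w1.npz');slotmeas(z['p'],z['d'],z['X'])
p,d,c=snap('wrist');o=env.get_obs(); print(o['tool_pos'],np.abs(o['qd']).max()); slotmeas(p,d,cloud(d,c))
E
```

```text
lid ((537.5189208984375, -184.61949157714844), (140.19845581054688, 160.60076904296875), 78.0033950805664) 0.10851524451547052
0.002 307 ((534.081298828125, -190.08546447753906), (72.96488952636719, 49.01129150390625), 79.38988494873047) [ 538.2404  -183.03404] [0.1108 0.1125 0.114 ]
-0.06 266 ((538.0429077148438, -186.39547729492188), (44.42771530151367, 11.211524963378906), 78.221435546875) [ 538.55    -187.30994] [0.066  0.0673 0.0688]
[ 0.509403   -0.20759772  0.31690534] 0.04549885539598117
lid ((537.5144653320312, -184.47352600097656), (140.1555938720703, 160.42791748046875), 77.751708984375) 0.10852313792745427
0.002 340 ((533.428955078125, -184.9881134033203), (65.09066772460938, 54.4837646484375), 37.429508209228516) [ 537.52814 -183.70517] [0.1108 0.1126 0.1141]
-0.06 249 ((538.5549926757812, -185.7294158935547), (47.56297302246094, 9.9795560836792), 77.95032501220703) [ 539.1468  -186.39192] [0.066  0.0675 0.0998]
```

Call:
{"method": "send_rows", "body": {
  "dp": [
    [6,36,0],
    [6,36,0],
    [6,36,0],
    [6,36,0],
    [6,36,0],
    [6,36,0],
    [6,36,0],
    [6,36,0]
  ],
  "turn": [
    [0,0,0.26],
    [0,0,0.26],
    [0,0,0.26],
    [0,0,0.26],
    [0,0,0.26],
    [0,0,0.26],
    [0,0,0.26],
    [0,0,0.26]
  ]
}}

```text
time: 2.7
tool_pos: [0.5566, 0.0787, 0.3166]
tool_rot: [0.0, 0.713, 0.701, -0.0]
contact_force: [0.8, -0.1, -0.4]
finger_gap: 0.0916
grasp_force: 0.0
```

Call:
{"method": "send_rows", "body": {
  "dp": [
    [3,20,0],
    [0,10,0],
    [0,0,0],
    [0,0,0],
    [0,0,0],
    [0,0,0],
    [0,0,0],
    [0,0,0]
  ],
  "turn": [
    [0,0,0],
    [0,0,0],
    [0,0,0],
    [0,0,0],
    [0,0,0],
    [0,0,0],
    [0,0,0],
    [0,0,0]
  ]
}}

```text
time: 3.37
tool_pos: [0.5597, 0.1078, 0.3168]
tool_rot: [0.0, 0.713, 0.702, -0.0]
contact_force: [-0.3, -0.2, 0.2]
finger_gap: 0.092
grasp_force: 0.0
```

```bash
cat >> h.py <<'E'
def rect(X,k): return cv2.minAreaRect((X[k][:,:2]*1000).astype(np.float32)),int(k.sum()),np.round(np.median(X[k],0),4)
E
python3 - <<'E'
from h import *
o=env.get_obs(); print(o['tool_pos'],o['tool_rot'],np.abs(o['qd']).max())
p,d,c=snap('wrist','w2.png'); X=cloud(d,c); np.savez('pics/w2',p=p,d=d,X=X)
b=(abs(X[...,0]-.56)<.06)&(X[...,1]>.08)&(X[...,1]<.33)
print('rack',rect(X,b&(abs(X[...,2]-.032)<.004)))
for y in(.137,.202,.267):
    for z in(.1305,.087): print(y,z,rect(X,b&(abs(X[...,1]-y)<.03)&(abs(X[...,2]-z)<.005)))
E
```

```text
[0.5596931  0.10782392 0.31681725] [ 2.21356543e-04  7.12662135e-01  7.01507397e-01 -6.57062561e-05] 0.00707981110690192
rack (((560.7286376953125, 202.40402221679688), (59.159393310546875, 200.3270263671875), 0.30921706557273865), 5044, array([0.5599, 0.2128, 0.0314]))
0.137 0.1305 (((561.1708374023438, 137.5228729248047), (24.18585205078125, 12.911919593811035), 89.3573226928711), 249, array([0.5616, 0.1383, 0.1303]))
0.137 0.087 (((560.1345825195312, 137.44691467285156), (45.508026123046875, 9.012042999267578), 89.29359436035156), 75, array([0.5611, 0.1526, 0.0865]))
0.202 0.1305 (((561.316650390625, 202.3849639892578), (13.679018020629883, 23.825536727905273), 1.6006215810775757), 290, array([0.5615, 0.2022, 0.1302]))
0.202 0.087 (((561.7099609375, 202.19508361816406), (32.75625991821289, 7.52833890914917), 89.10193634033203), 33, array([0.5615, 0.1882, 0.0865]))
0.267 0.1305 (((560.9537353515625, 267.00567626953125), (23.870996475219727, 13.677154541015625), 89.60529327392578), 372, array([0.5607, 0.2667, 0.1303]))
0.267 0.087 (((560.748779296875, 255.41615295410156), (0.35190731287002563, 12.943439483642578), 89.69940185546875), 12, array([0.5607, 0.2555, 0.0893]))
```

View pics/w2.png

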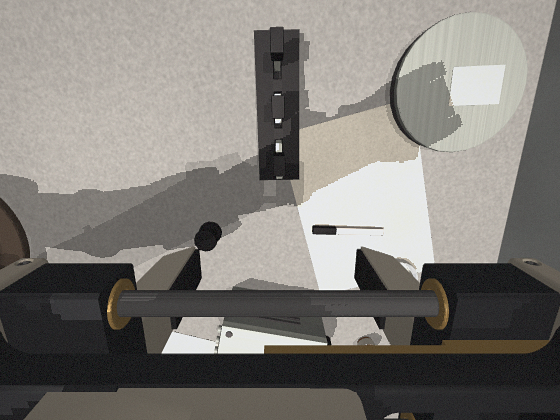

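The picture shows the rack with the wide plate's grip at about (279,170), nearest the lens end of view. Its measured blade width is 45.5 mm, at (0.561, 0.1375). Now I'll move in to grasp it.

Call:
{"method": "send_rows", "body": {
  "dp": [
    [1,15,-10],
    [0,15,-15],
    [0,0,-30],
    [0,0,-30],
    [0,0,-30],
    [0,0,-30],
    [0,0,-30],
    [0,0,-20]
  ],
  "turn": [
    [0,0,0],
    [0,0,0],
    [0,0,0],
    [0,0,0],
    [0,0,0],
    [0,0,0],
    [0,0,0],
    [0,0,0]
  ]
}}

```text
time: 4.08
tool_pos: [0.5595, 0.1382, 0.1191]
tool_rot: [-0.001, 0.712, 0.702, -0.001]
contact_force: [-0.6, 0.1, 0.1]
finger_gap: 0.092
grasp_force: 0.0
```

Call:
{"method": "send_rows", "body": {
  "dp": [
    [0,0,-14],
    [0,0,-10],
    [0,0,0],
    [0,0,0],
    [0,0,0],
    [0,0,0],
    [0,0,0],
    [0,0,0]
  ],
  "turn": [
    [0,0,0],
    [0,0,0],
    [0,0,0],
    [0,0,0],
    [0,0,0],
    [0,0,0],
    [0,0,0],
    [0,0,0]
  ]
}}

```text
time: 4.75
tool_pos: [0.561, 0.1391, 0.0985]
tool_rot: [0.0, 0.712, 0.702, 0.0]
contact_force: [-0.6, 0.0, -0.0]
finger_gap: 0.0917
grasp_force: 0.0
```

Call:
{"method": "send_rows", "body": {
  "dp": [
    [0,0,0],
    [0,0,0],
    [0,0,0],
    [0,0,0],
    [0,0,0],
    [0,0,0],
    [0,0,0],
    [0,0,0]
  ],
  "turn": [
    [0,0,0],
    [0,0,0],
    [0,0,0],
    [0,0,0],
    [0,0,0],
    [0,0,0],
    [0,0,0],
    [0,0,0]
  ],
  "grip": 0.0
}}

```text
time: 5.42
tool_pos: [0.5606, 0.139, 0.0977]
tool_rot: [0.0, 0.712, 0.702, -0.0]
contact_force: [0.1, 0.1, -0.6]
finger_gap: 0.0432
grasp_force: 0.0
```

Call:
{"method": "send_rows", "body": {
  "dp": [
    [0,0,0],
    [0,0,0],
    [0,0,0],
    [0,0,0],
    [0,0,0],
    [0,0,0],
    [0,0,0],
    [0,0,0]
  ],
  "turn": [
    [0,0,0],
    [0,0,0],
    [0,0,0],
    [0,0,0],
    [0,0,0],
    [0,0,0],
    [0,0,0],
    [0,0,0]
  ]
}}

```text
time: 6.08
tool_pos: [0.5607, 0.1391, 0.0978]
tool_rot: [0.0, 0.712, 0.702, 0.0]
contact_force: [1.1, -0.8, -1.0]
finger_gap: 0.0137
grasp_force: 29.9
```

Call:
{"method": "send_rows", "body": {
  "dp": [
    [0,0,3],
    [0,0,5],
    [0,0,6],
    [0,0,6],
    [0,0,6],
    [0,0,8],
    [0,0,8],
    [0,0,8]
  ],
  "turn": [
    [0,0,0],
    [0,0,0],
    [0,0,0],
    [0,0,0],
    [0,0,0],
    [0,0,0],
    [0,0,0],
    [0,0,0]
  ]
}}

```text
time: 6.75
tool_pos: [0.5603, 0.1391, 0.1487]
tool_rot: [-0.0, 0.712, 0.702, -0.0]
contact_force: [-0.1, 0.2, -1.8]
finger_gap: 0.0136
grasp_force: 29.9
```

Call:
{"method": "send_rows", "body": {
  "dp": [
    [0,0,20],
    [0,0,25],
    [-1,-15,25],
    [-2,-20,22],
    [-2,-25,0],
    [-2,-25,0],
    [-2,-25,0],
    [-2,-25,0]
  ],
  "turn": [
    [0,0,0],
    [0,0,0],
    [0,0,-0.15],
    [0,0,-0.15],
    [0,0,-0.15],
    [0,0,-0.15],
    [0,0,-0.15],
    [0,0,-0.15]
  ]
}}

```text
time: 7.42
tool_pos: [0.5491, 0.003, 0.2406]
tool_rot: [0.0, 0.744, 0.668, 0.0]
contact_force: [0.6, 0.5, -2.7]
finger_gap: 0.0135
grasp_force: 30.0
```

Call:
{"method": "send_rows", "body": {
  "dp": [
    [-2,-25,0],
    [-2,-25,0],
    [-2,-25,0],
    [-2,-25,0],
    [-2,-25,0],
    [-2,-25,0],
    [0,-20,0],
    [0,-17,0]
  ],
  "turn": [
    [0,0,-0.15],
    [0,0,-0.15],
    [0,0,-0.15],
    [0,0,-0.15],
    [0,0,-0.15],
    [0,0,-0.13],
    [0,0,-0.1],
    [0,0,0]
  ]
}}

```text
time: 8.08
tool_pos: [0.537, -0.1848, 0.2403]
tool_rot: [0.0, 0.778, 0.628, -0.0]
contact_force: [-0.0, -0.4, -2.2]
finger_gap: 0.0138
grasp_force: 30.0
```

Call:
{"method": "send_rows", "body": {
  "dp": [
    [0,0,0],
    [0,0,0],
    [0,0,0],
    [0,0,0],
    [0,0,0],
    [0,0,0],
    [0,0,0],
    [0,0,0]
  ],
  "turn": [
    [0,0,0],
    [0,0,0],
    [0,0,0],
    [0,0,0],
    [0,0,0],
    [0,0,0],
    [0,0,0],
    [0,0,0]
  ]
}}

```text
time: 8.75
tool_pos: [0.5376, -0.1826, 0.2398]
tool_rot: [0.0, 0.777, 0.629, 0.0]
contact_force: [0.2, -0.1, -2.2]
finger_gap: 0.014
grasp_force: 30.0
```

```bash
python3 - <<'E'
from h import *
o=env.get_obs(); t=o['tool_pos'];print(t,o['tool_rot'],np.abs(o['qd']).max(),o['contact_force'],o['grasp_force'])
big=[]
for n in('wrist','scene','top'):
    p,d,c=snap(n,n+'3.png'); X=cloud(d,c); np.savez('pics/%s3'%n,p=p,d=d,X=X)
    print(n); slotmeas(p,d,X)
    k=(np.hypot(X[...,0]-t[0],X[...,1]-t[1])<.04)&(X[...,2]>.135)&(X[...,2]<.225)
    if k.sum()>9: print('plate',rect(X,k), np.round(X[k].min(0),4),np.round(X[k].max(0),4))
E
```

```text
[ 0.53760554 -0.18262487  0.23977219] [4.57562942e-06 7.77424494e-01 6.28976276e-01 1.10692490e-05] 0.0030313196394427637 [ 0.17539465 -0.09685865 -2.19210697] 29.955080151557922
wrist
lid ((537.93310546875, -181.78564453125), (135.1118621826172, 160.6482696533203), 77.88169860839844) 0.1085085378972147
0.002 412 ((544.1487426757812, -185.68206787109375), (56.47051239013672, 33.01921844482422), 77.4031753540039) [ 538.3578 -179.8629] [0.1109 0.1126 0.1139]
-0.06 100 ((539.4025268554688, -174.5540008544922), (10.810345649719238, 10.338056564331055), 78.4213638305664) [ 539.40735 -174.65372] [0.0659 0.0674 0.0686]
plate (((543.922119140625, -168.0600128173828), (7.11823034286499, 17.283376693725586), 17.27960205078125), 336, array([ 0.5424, -0.1617,  0.1985])) [ 0.538  -0.1774  0.1484] [ 0.546  -0.1606  0.225 ]
scene
lid ((536.8618774414062, -185.2760009765625), (140.54299926757812, 163.02122497558594), 77.68414306640625) 0.10897596985462737
0.002 118 ((540.5076293945312, -187.73419189453125), (81.23004150390625, 66.25443267822266), 58.334842681884766) [ 538.20215 -186.96481] [0.1111 0.112  0.115 ]
-0.06 22 ((531.1944580078125, -181.5749053955078), (43.14534378051758, 3.8031444549560547), 77.16136932373047) [ 531.6847  -181.62062] [0.0975 0.1006 0.1025]
plate (((539.7177124023438, -186.27467346191406), (46.78544998168945, 12.574868202209473), 68.73899841308594), 387, array([ 0.5399, -0.1874,  0.1844])) [ 0.5254 -0.2088  0.1488] [ 0.5465 -0.1628  0.2241]
top
lid ((538.083251953125, -167.79409790039062), (111.06977081298828, 161.22219848632812), 78.25775146484375) 0.10861518103598115
0.002 41 ((542.094482421875, -153.60260009765625), (26.79184913635254, 68.90029907226562), 86.02197265625) [ 544.3394  -155.58195] [0.1107 0.1126 0.1154]
-0.06 14 ((535.8560180664062, -159.57421875), (22.409027099609375, 46.34557342529297), 53.4222297668457) [ 538.4557  -162.72118] [0.0644 0.085  0.1024]
```

View pics/wrist3.png

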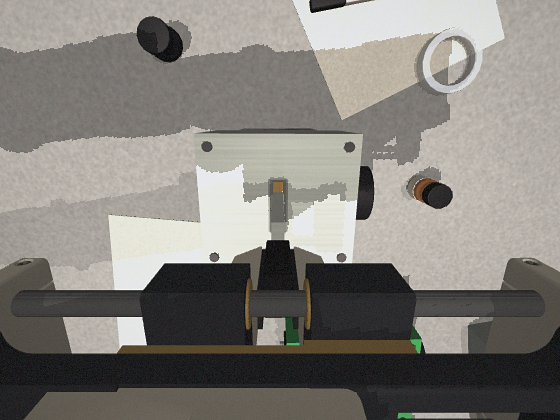

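The wrist view shows the plate's end face at about (278,240), in line with the slot opening at (279,187). I'll get numbers for the alignment in the slot's axes.

```bash
python3 - <<'E'
from h import *
a=np.radians(-12.1); ux=np.array([np.cos(a),np.sin(a)]); uy=np.array([-np.sin(a),np.cos(a)])
t=np.array([.53760,-.18262])
for n in('wrist','scene'):
    X=np.load('pics/%s3.npz'%n)['X']
    A=(X[...,:2]-t)@ux*1000; B=(X[...,:2]-t)@uy*1000; Z=X[...,2]*1000
    near=(abs(A)<30)&(abs(B)<45)
    def st(l,k):
        if k.sum()>4: print(n,l,k.sum(),'A',np.round(np.percentile(A[k],[3,25,50,75,97]),1),'B',np.round(np.percentile(B[k],[3,50,97]),1))
    for z in(152,165,180,195,212): st('plate z%d'%z,near&(abs(Z-z)<7)&(abs(A)<16))
    st('hole',near&(Z<104)); st('lips',near&(Z>112.5)&(Z<116)&(abs(A)<14))
    k=(abs(A)<90)&(abs(B)<80)&(abs(Z-109)<2.5); print('lidA edges',np.percentile(A[k],[.5,99.5]),'Bmax',np.percentile(B[k],[.3,99.7]))
E
```

```text
wrist plate z152 30 A [-3.7 -2.   0.1  2.2  3.9] B [21.1 21.4 21.6]
wrist plate z165 44 A [-3.6 -2.   0.1  2.1  3.7] B [21.1 21.4 21.7]
wrist plate z180 48 A [-3.4 -1.8  0.4  2.   3.5] B [21.1 21.4 21.7]
wrist plate z195 66 A [-3.9 -2.4 -0.3  1.8  3.9] B [21.1 21.3 21.7]
wrist plate z212 93 A [-3.6 -1.6  1.   3.1  4.3] B [ 7.7 21.3 21.6]
wrist hole 100 A [-5.  -2.7  0.1  2.9  5.2] B [ 2.9  8.1 13.4]
wrist lips 224 A [-9.4 -8.2  2.   8.5  9.6] B [-26.6   3.4  26.5]
lidA edges [-79.14086861  79.49841202] Bmax [-65.27476057  67.67475516]
scene plate z152 49 A [1.  2.4 3.1 3.6 5.4] B [-25.5  -5.   18.4]
scene plate z165 79 A [0.5 2.5 3.2 4.  4.9] B [-24.8  -3.9  19.6]
scene plate z180 69 A [0.9 2.2 3.1 3.7 5. ] B [-25.3  -4.8  18.6]
scene plate z195 83 A [-0.1  2.6  3.4  4.   5. ] B [-25.6  -3.9  18.8]
scene plate z212 72 A [1.1 2.7 3.5 4.4 5.3] B [-25.7  -5.4  19.1]
scene hole 26 A [-7.7 -6.7 -6.  -5.3 -4.5] B [-20.1   1.3  19.5]
scene lips 46 A [-10.3  -7.9  -6.2   4.3   8.6] B [-32.1  -7.7  24.3]
lidA edges [-79.72203303  80.04008043] Bmax [-72.59944775  67.20552348]
```

Aligned to within 0.5 mm on both axes, and the plate is upright. Lowering it through the slot.

Call:
{"method": "send_rows", "body": {
  "dp": [
    [0,0,-8],
    [0,0,-8],
    [0,0,-8],
    [0,0,-6],
    [0,0,-4],
    [0,0,-4],
    [0,0,-2],
    [0,0,0]
  ],
  "turn": [
    [0,0,0],
    [0,0,0],
    [0,0,0],
    [0,0,0],
    [0,0,0],
    [0,0,0],
    [0,0,0],
    [0,0,0]
  ]
}}

```text
time: 9.57
tool_pos: [0.5374, -0.1829, 0.1993]
tool_rot: [-0.0, 0.778, 0.629, -0.0]
contact_force: [-0.5, -0.7, -1.5]
finger_gap: 0.0135
grasp_force: 30.0
```

Call:
{"method": "send_rows", "body": {
  "dp": [
    [0,0,-2],
    [0,0,-2],
    [0,0,-2],
    [0,0,-2],
    [0,0,-2],
    [0,0,-2],
    [0,0,-2],
    [0,0,0]
  ],
  "turn": [
    [0,0,0],
    [0,0,0],
    [0,0,0],
    [0,0,0],
    [0,0,0],
    [0,0,0],
    [0,0,0],
    [0,0,0]
  ]
}}

```text
time: 10.23
tool_pos: [0.5373, -0.1829, 0.1852]
tool_rot: [-0.0, 0.778, 0.629, -0.0]
contact_force: [0.0, -1.2, -1.2]
finger_gap: 0.0138
grasp_force: 30.0
```

Call:
{"method": "send_rows", "body": {
  "dp": [
    [0,0,-2],
    [0,0,-2],
    [0,0,-2],
    [0,0,-2],
    [0,0,-2],
    [0,0,-2],
    [0,0,0],
    [0,0,0]
  ],
  "turn": [
    [0,0,0],
    [0,0,0],
    [0,0,0],
    [0,0,0],
    [0,0,0],
    [0,0,0],
    [0,0,0],
    [0,0,0]
  ]
}}

```text
time: 10.9
tool_pos: [0.5375, -0.1829, 0.1736]
tool_rot: [-0.0, 0.778, 0.629, -0.0]
contact_force: [0.5, 0.1, -1.6]
finger_gap: 0.0139
grasp_force: 30.0
```

Call:
{"method": "send_rows", "body": {
  "dp": [
    [0,0,-2],
    [0,0,-2],
    [0,0,-2],
    [0,0,-2],
    [0,0,-1],
    [0,0,-1],
    [0,0,0],
    [0,0,0]
  ],
  "turn": [
    [0,0,0],
    [0,0,0],
    [0,0,0],
    [0,0,0],
    [0,0,0],
    [0,0,0],
    [0,0,0],
    [0,0,0]
  ]
}}

```text
time: 11.57
tool_pos: [0.5376, -0.1829, 0.1637]
tool_rot: [-0.0, 0.778, 0.629, -0.0]
contact_force: [0.2, 0.5, -2.0]
finger_gap: 0.0138
grasp_force: 30.0
```

Baseline force is about −1.8 N, from the plate's weight. Now feeling for the seat in small steps.

Call:
{"method": "send_rows", "body": {
  "dp": [
    [0,0,-1],
    [0,0,-1],
    [0,0,-1],
    [0,0,0],
    [0,0,0],
    [0,0,0],
    [0,0,0],
    [0,0,0]
  ],
  "turn": [
    [0,0,0],
    [0,0,0],
    [0,0,0],
    [0,0,0],
    [0,0,0],
    [0,0,0],
    [0,0,0],
    [0,0,0]
  ]
}}

```text
time: 12.23
tool_pos: [0.5376, -0.183, 0.1608]
tool_rot: [0.0, 0.778, 0.629, 0.0]
contact_force: [0.5, 0.3, -1.7]
finger_gap: 0.014
grasp_force: 30.0
```

Call:
{"method": "send_rows", "body": {
  "dp": [
    [0,0,-1],
    [0,0,-1],
    [0,0,0],
    [0,0,0],
    [0,0,0],
    [0,0,0],
    [0,0,0],
    [0,0,0]
  ],
  "turn": [
    [0,0,0],
    [0,0,0],
    [0,0,0],
    [0,0,0],
    [0,0,0],
    [0,0,0],
    [0,0,0],
    [0,0,0]
  ]
}}

```text
time: 12.9
tool_pos: [0.5376, -0.183, 0.1588]
tool_rot: [0.0, 0.778, 0.629, 0.0]
contact_force: [0.4, -1.0, -1.4]
finger_gap: 0.0139
grasp_force: 30.0
```

Call:
{"method": "send_rows", "body": {
  "dp": [
    [0,0,-1],
    [0,0,-1],
    [0,0,0],
    [0,0,0],
    [0,0,0],
    [0,0,0],
    [0,0,0],
    [0,0,0]
  ],
  "turn": [
    [0,0,0],
    [0,0,0],
    [0,0,0],
    [0,0,0],
    [0,0,0],
    [0,0,0],
    [0,0,0],
    [0,0,0]
  ]
}}

```text
time: 13.57
tool_pos: [0.5377, -0.183, 0.1568]
tool_rot: [0.0, 0.778, 0.629, 0.0]
contact_force: [0.6, -0.4, 1.0]
finger_gap: 0.014
grasp_force: 30.0
```

Contact felt at TCP z≈0.157, which agrees with the seat height seen in the depth picture.

Call:
{"method": "send_rows", "body": {
  "dp": [
    [0,0,-1],
    [0,0,-1],
    [0,0,-1],
    [0,0,0],
    [0,0,0],
    [0,0,0],
    [0,0,0],
    [0,0,0]
  ],
  "turn": [
    [0,0,0],
    [0,0,0],
    [0,0,0],
    [0,0,0],
    [0,0,0],
    [0,0,0],
    [0,0,0],
    [0,0,0]
  ]
}}

```text
time: 14.23
tool_pos: [0.5376, -0.183, 0.1538]
tool_rot: [0.0, 0.778, 0.629, 0.0]
contact_force: [-0.1, 0.3, 2.5]
finger_gap: 0.0137
grasp_force: 30.0
```

Call:
{"method": "send_rows", "body": {
  "dp": [
    [0,0,-1],
    [0,0,-1],
    [0,0,0],
    [0,0,0],
    [0,0,0],
    [0,0,0],
    [0,0,0],
    [0,0,0]
  ],
  "turn": [
    [0,0,0],
    [0,0,0],
    [0,0,0],
    [0,0,0],
    [0,0,0],
    [0,0,0],
    [0,0,0],
    [0,0,0]
  ]
}}

```text
time: 14.9
tool_pos: [0.5376, -0.183, 0.1518]
tool_rot: [0.0, 0.778, 0.629, 0.0]
contact_force: [-0.9, -0.6, 4.6]
finger_gap: 0.0138
grasp_force: 30.0
```

Call:
{"method": "send_rows", "body": {
  "dp": [
    [0,0,-1],
    [0,0,0],
    [0,0,0],
    [0,0,0],
    [0,0,0],
    [0,0,0],
    [0,0,0],
    [0,0,0]
  ],
  "turn": [
    [0,0,0],
    [0,0,0],
    [0,0,0],
    [0,0,0],
    [0,0,0],
    [0,0,0],
    [0,0,0],
    [0,0,0]
  ]
}}

```text
time: 15.57
tool_pos: [0.5377, -0.1829, 0.1508]
tool_rot: [0.0, 0.778, 0.629, 0.0]
contact_force: [0.0, -0.9, 5.0]
finger_gap: 0.0142
grasp_force: 30.0
```

```bash
python3 - <<'E'
from h import *
f=[]
for i in range(20):
    p,d,c=snap('wrist'); o=env.get_obs(); f.append(o['contact_force'])
f=np.array(f);print(f.mean(0),f.std(0),o['tool_pos'],o['tool_rot'],o['grasp_force'],o['time'])
X=cloud(d,c)
a=np.radians(-12.1); ux=np.array([np.cos(a),np.sin(a)]); uy=np.array([-np.sin(a),np.cos(a)])
t=o['tool_pos'][:2];A=(X[...,:2]-t)@ux*1000;B=(X[...,:2]-t)@uy*1000;Z=X[...,2]*1000
k=(abs(A)<6)&(B>10)&(B<26)&(Z>120)&(Z<139); print(k.sum(),np.percentile(A[k],[3,50,97]),np.median(B[k]))
k=(abs(A)<6)&(B>10)&(B<26)&(Z>120)&(Z<160); print('blade top z',np.percentile(Z[k],[50,90,97,100]))
E
```

```text
[0.44670744 0.10298713 4.53294897] [0.5179916  0.53076514 0.3949073 ] [ 0.53759297 -0.18294303  0.15074219] [3.09773940e-05 7.77574028e-01 6.28791404e-01 1.51971282e-05] 29.957352876663208 16.5667
177 [-3.90647182  0.36022284  4.2415266 ] 21.177630110687232
blade top z [140.02323184 155.78156045 158.92031619 159.92614485]
```

The seat force is about 6.3 N (4.5 N plus 1.8 N of plate weight), so the seat is pressed about 6.6 mm. The plate is aligned and held at 30 N.

```bash
python3 -c "
from h import *
print(workorder.hand_in())"
```

```text
the job is handed in; nothing more can be done
None
```

The widest plate is through the grey lamp house's slot and still gripped at 30 N, with the seat pressed about 6.6 mm of its 14 mm (estimated from force); the job is handed in, with no verdict shown.

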